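# Uncover a board panel and index the test-fixture carriage to its next hole

## Robot

A 7-joint arm with a two-finger parallel gripper is mounted at the origin on the work surface. World frame = base frame: x ahead of the robot, y to its left, z up, the work surface at z = 0. Lengths are in m, angles in rad, forces in N, time in s.
With the tool pointing down it reaches from about 0.4 to 0.875 m from the base axis. Payload 19.3 kg.
Tool frame: the origin (TCP) lies on the centre line of the jaws, within the pads' length; the fingertips stand 17 mm ahead of it and the grasp point (between the pads) lies 2 mm behind it; z points along the fingers, y is the direction in which the jaws open and shut (so a half turn about z gives the same grasp; the last joint's range is limited). The gripper opens to 85 mm and grips with 20 to 120 N. Pads are 22 mm wide; open, the fingers measure 114 mm over their backs; the gripper's body (76 mm by 85 mm) begins 54 mm behind the grasp point. The pads swing forward as they close: fully open they stand 13 mm farther back than shut.
Start: joints at [-1.346, 0.521, -0.036, 1.599, 0.021, 1.021, -0.113], TCP at [0.182, 0.598, 0.248] pointing down, gripper open.
Joint ranges: [-2.91, 2.91], [-0.3, 2.13], [-1.5, 1.42], [0.17, 2.43], [-1.26, 4.41], [0.16, 1.93], [-2.52, 2.52]. Speed limits (rad/s): [1.89, 1.89, 2.39, 2.39, 3.01, 3.01, 3.01].

## Interface

Orientations are given as a 3x3 rotation matrix whose columns are the frame's x, y, z axes.
In Python, from station import readout, cams, order, spot_in, trace gives the robot as it stands.
- The arm moves only by the tool play_rows, never from a script. Its argument "motion" is one flat list of numbers, 5 for each row, row after row: the shift along the tool's x, y, z in cm, then the turn about the tool's z in rad, then the closure in counts, from 0 (fully open) to 255 (shut). In form: [dx, dy, dz, spin, jaw, dx, dy, dz, spin, jaw, ...]. A call has 1 to 10 rows; each row is the pose to reach, as a shift and turn from the pose measured when the call began, along the tool's axes at that moment; what a row does not reach only later rows make up. A row lasts 1/10 s, in which the tool goes at most 50 mm and 8.59 degrees, less where a joint would pass 70% of its speed; a pose out of reach is approached as far as the arm can. A call with a gripper value outside its range is refused whole. The fingers move at their own pace and stop on an object; "grip_force" is the grip in N (left out, the last holds). Time passes only in rows, so rows that repeat a pose let the fingers close. It gives the time, the measured TCP pose, the force and the opening at its end, in the units of the state.
- readout.get_obs(): the state, without advancing time (a new reading comes with each control period).
- cams.snapshot(name): name is "scene" or "top" or "wrist"; returns a dict with "frame" (400x640x3 uint8, red, green, blue), "fx", "fy", "cx", "cy" (pixels), "R" (3x3) and "t" (3): a world point X has camera coordinates R X + t; the wrist camera has in their place "mount" (4x4, takes a point from camera to tool coordinates, whose origin is the TCP and whose axes are the flange's). Camera axes: x right, y down, z forward; pixel columns grow to the right and rows downward; lengths in m; the calibration is good to about 2 mm. A picture is of the moment at which its call begins: read the wrist's pose just before it. There is no depth.
- order.job_done(): hands the job in, once; it reports no verdict.
Trained networks look in a picture, given as the dict that the camera call returned (one of the last four; its "shot" number tells which), for a name from the list of things; names that differ only in an ending like _2 or _b are one class to them, and where a whole thing is asked for, a point or a joint stands for the part that bears it (a point fixed in the world has none). Each returns a list of dicts, best first, with "conf" (0 to 1); they miss things now and then, are a little off and sometimes report something else, mostly with a low value. They report only what shows in the picture. A call takes as long as a camera call. They do not tell look-alikes from the thing itself.
- spot_in(name, picture): "position" ([column, row] in pixels, amid what is visible of it).
- trace(name, picture): "region" (400x640 bool, what is visible of it) and "position" ([column, row] in pixels, amid what is visible of it).
The state is a dict: "clock": time; "qpos": joint angles; "dq": joint speeds; "joint_torque": joint torques, N m; "eef_pos": TCP position; "orientation": TCP orientation; "contact_force": force on the tool from outside, world axes, zero at the start; "moment": the same for the moment, N m; "opening": finger opening in m.
Only numpy, scipy, OpenCV 4.12 (cv2) and the standard library are available. Lean on these libraries where they do the work, as an engineer would, in place of code of your own. Each camera call takes 0.05 s, during which the arm holds its last target.

## Task

Lift the loose dust cover off the board nest by its knob and set it down, knob up and without dropping it, on the middle of the empty rubber mat. Then pull up the index plunger on the carriage, slide the carriage towards the probe head to the next hole and let the pin go fully home in it; finish while still holding the plunger knob with the pin home, and do not let go. Leave everything else on the bench where it is.

Things in the scene. Friction and masses are not known exactly. Their poses are not given: they have to be found in the camera images.
- fixture: board test fixture fixed to the bench: white case 260 (x) x 320 (y) x 60 high; origin at the centre of its underside, axes along its edges. A carriage slides on its top along y. A black probe head (arm 36 wide, fixture x -40 to 95, 130 to 156 above the bench) hangs over it at fixture y = -28, from a column at the rear (x = 105) whose air cylinder reaches up to 226.
- carriage (a joint): slide of the carriage, m: 0 at the start (pin in the load hole), growing as it goes to the fixture's -y, under the probe head. The next hole is at 0.080, the last at 0.135. Locked (0.7 mm play either way) while the pin is in a hole; with the pin pulled it slides with about 2 N of friction.
- plunger (a joint): travel of the spring-loaded index plunger, m: 0 with the pin fully home in a hole, growing as the knob is pulled straight up; stop at 0.014. The pin (8 thick, round nose; holes 9.5 wide) is clear above 0.010; set down between holes it rests on the bar at about 0.010 and slides on it. The spring pushes it down with 4 N when home, 8 N when fully pulled.
- plunger_knob (a point): centre of the plunger's black round knob (25 across, 26 high, axis vertical) on a bush 18 across; 117 above the bench with the pin home. It stands on a tab of the carriage, on the robot's side (-x) of the nest with 30 free all round it, its underside 18 above the tab. It rides with the carriage: drawn sideways it takes the carriage along.
- next_hole (a point): mouth of the next index hole, in the top (76 above the bench) of the aluminium index bar that runs along the robot's side of the fixture; the plunger's axis must stand here. Axes as the fixture's. At the start it lies 80 from the plunger's axis.
- nest (a point): centre of the top of the black board nest on the carriage (100 x 120 in the fixture's x, y; 108 above the bench; a green board panel lies in its recess), under the cover at the start.
- cover_knob (a point): centre of the black round knob (26 across, 24 high, on a neck 10 high) in the middle of the loose grey dust cover; z up. The cover, 110 x 130, 16 high, is a shallow upturned tray slipped over the nest with 2 play: it must rise 15 to come free. This point is 22 above its flat top, 38 above its lower edge, 133 above the bench at the start. About 160 g.
- mat: empty black rubber mat fixed to the bench, 200 (x) x 220 (y) x 4 thick, to the left of the fixture; origin at the centre of its underside.
- screwdriver: screwdriver, 170 long, lying on the bench to the right of the fixture; to be left alone
- solder_reel: reel of solder, 56 across, 40 high, standing on its flange; to be left alone
- flux_bottle: white plastic bottle, 48 across, 110 high; to be left alone
- spare_board: spare circuit board, 60 x 85, 12 high; to be left alone
- mouse: black computer mouse, 100 x 58 x 34; to be left alone
- parts_tray: black divided parts tray, 130 x 170 x 35; to be left alone
There are look-alikes about, which are no part of the job. What is shaped like the part that bears cover_knob but green or purple is not meant.

How it is judged:
By the outcome, as a careful person would: the job done as asked, in the order asked, and still so for the second after the job is handed in, while the arm keeps its last pose, push and grip.
It also fails if it takes over 54 s, if anything falls off the work surface, if the arm or the gripper's body presses on something with over 40 N, if the wrist force passes 120 N, or if a joint passes its speed limit or range.

## Working session

There is one attempt and no reset: what is moved stays moved. The work goes in short steps, Python scripts to look and compute and a tool call to move; the robot and the scene stay as the last step left them, time stands still between calls to the robot, and variables do not carry over. Pictures are saved under pics/ and viewed, and the job is handed in when it is done.

Besides the shell and the picture viewer there is one more tool, called as name(argument=value, ...), one argument or row to a line, values as JSON. play_rows: Moves the arm, as the interface text tells. Its arguments: {"type":"object","properties":{"motion":{"type":"array","items":{"type":"number"}},"grip_force":{"type":"number"}},"required":["motion"]}

```bash
mkdir -p pics; ls; python3 - <<'E'
from station import readout,cams
import cv2,json,numpy as np
o=readout.get_obs()
for k,v in o.items(): print(k,np.round(v,3).tolist())
for n in ("scene","top"):
    p=cams.snapshot(n); print(n,{k:(np.round(v,3).tolist() if k!='frame' else 0) for k,v in p.items()})
    cv2.imwrite(f"pics/{n}0.png",p["frame"][:,:,::-1])
E
```

```text
pics
clock 0.0
qpos [-1.346, 0.522, -0.036, 1.6, 0.021, 1.021, -0.113]
dq [-0.001, -0.001, 0.001, 0.001, 0.0, -0.001, -0.0]
joint_torque [0.001, -92.711, 1.98, -36.994, 0.018, 0.008, -0.0]
eef_pos [0.182, 0.598, 0.248]
orientation [[-0.957, 0.291, -0.0], [0.291, 0.957, -0.001], [-0.0, -0.001, -1.0]]
contact_force [-0.221, 0.159, -0.174]
moment [-0.014, 0.032, -0.017]
opening 0.086
scene {'frame': 0, 'fx': 446.126, 'fy': 446.126, 'cx': 321.744, 'cy': 199.311, 'R': [[0.895, 0.445, -0.02], [0.229, -0.498, -0.836], [-0.382, 0.744, -0.548]], 't': [-0.447, -0.017, 1.665], 'shot': 1}
top {'frame': 0, 'fx': 424.086, 'fy': 424.086, 'cx': 315.514, 'cy': 196.749, 'R': [[-0.018, -1.0, 0.012], [-0.985, 0.015, -0.175], [0.174, -0.015, -0.985]], 't': [-0.0, 0.515, 1.579], 'shot': 2}
```

View pics/scene0.png

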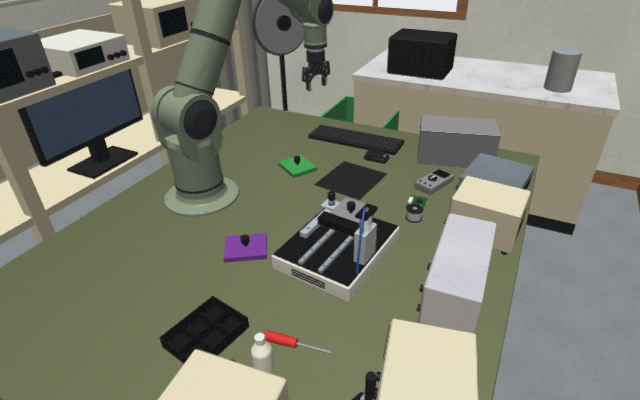

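View pics/top0.png

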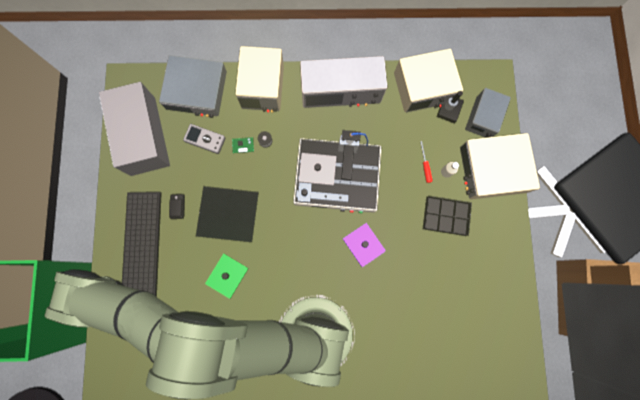

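The top view shows the grey cover on the fixture with its knob at about (318,167) and the plunger at about (304,192). The mat is at (227,214). The look-alike covers are green at (226,276) and purple at (365,244). The grey one on the nest is the one meant.

```bash
cat > h.py <<'E'
import numpy as np,cv2
from station import readout,cams,spot_in,trace
def ray(p,uv):
    d=p["R"].T@np.array([(uv[0]-p["cx"])/p["fx"],(uv[1]-p["cy"])/p["fy"],1]); return -p["R"].T@p["t"],d
def onz(p,uv,z):
    c,d=ray(p,uv); return c+d*(z-c[2])/d[2]
def proj(p,X):
    q=p["R"]@np.asarray(X)+p["t"]; return np.array([p["fx"]*q[0]/q[2]+p["cx"],p["fy"]*q[1]/q[2]+p["cy"]])
def wristcam(p,o):
    # return dict w/ R,t world->cam
    M=np.array(p["mount"]); Rw=o["orientation"]; Rw=np.array(Rw); 
    Rc=Rw@M[:3,:3]; tc=Rw@M[:3,3]+np.array(o["eef_pos"])
    q=dict(p); q["R"]=Rc.T; q["t"]=-Rc.T@tc; return q
def tri(p1,u1,p2,u2):
    c1,d1=ray(p1,u1);c2,d2=ray(p2,u2);d1/=np.linalg.norm(d1);d2/=np.linalg.norm(d2)
    s=np.linalg.lstsq(np.c_[d1,-d2],c2-c1,rcond=None)[0]
    a=c1+s[0]*d1;b=c2+s[1]*d2; return (a+b)/2,np.linalg.norm(a-b)
E
python3 - <<'E'
from h import *
Z=dict(cover_knob=.133,plunger_knob=.117,mat=.004,fixture=.06,nest=.108)
ps={n:cams.snapshot(n) for n in("top","scene")}
for n,p in ps.items():
  for k,z in Z.items():
    for r in spot_in(k,p)[:4]:
        print(n,k,round(r["conf"],2),np.round(r["position"],1),np.round(onz(p,r["position"],z),3))
p=ps["top"]
for k,z in(("mat",.004),("fixture",.06),("cover_knob",.118)):
    for r in trace(k,p)[:3]:
        c=cv2.findContours(r["region"].astype(np.uint8),0,2)[0]; c=max(c,key=cv2.contourArea)
        b=cv2.boxPoints(cv2.minAreaRect(c)); print(k,r["conf"]); print(np.round([onz(p,x,z)[:2] for x in b],3).tolist())
f=p["frame"]; cv2.imwrite("pics/top_crop.png",cv2.resize(f[120:225,280:400],None,fx=5,fy=5,interpolation=2)[:,:,::-1])
f=ps["scene"]["frame"]; cv2.imwrite("pics/scene_crop.png",cv2.resize(f[180:300,265:405],None,fx=5,fy=5,interpolation=2)[:,:,::-1])
E
```

```text
top cover_knob 0.96 [368.3 243.1] [ 0.329 -0.192  0.133]
top cover_knob 0.87 [311.3 168.9] [0.603 0.006 0.133]
top cover_knob 0.76 [229.8 276.3] [0.221 0.297 0.133]
top plunger_knob 0.54 [447.2 217.9] [ 0.416 -0.486  0.117]
top plunger_knob 0.51 [303.7 190.3] [0.526 0.035 0.117]
top plunger_knob 0.15 [242.5 144.6] [0.704 0.262 0.117]
top mat 0.79 [228.1 214.7] [0.456 0.332 0.004]
top mat 0.26 [244.7 143.7] [0.742 0.271 0.004]
top fixture 0.52 [311.2 171.9] [0.609 0.006 0.06 ]
top nest 0.59 [300.7 191.9] [0.522 0.047 0.108]
scene cover_knob 0.67 [296.3 166.7] [0.34  0.127 0.133]
scene cover_knob 0.61 [242.9 248. ] [ 0.427 -0.322  0.133]
scene cover_knob 0.56 [349.  208.3] [ 0.609 -0.032  0.133]
scene plunger_knob 0.61 [331.2 197.1] [0.523 0.024 0.117]
scene mat 0.68 [330.8 204.2] [0.466 0.138 0.004]
scene mat 0.58 [350.7 182.7] [0.472 0.304 0.004]
scene fixture 0.94 [334.2 248.4] [ 0.61 -0.14  0.06]
scene nest 0.5 [330.3 204.1] [ 0.532 -0.001  0.108]
mat 0.64
[[0.376, 0.457], [0.576, 0.441], [0.547, 0.216], [0.348, 0.236]]
fixture 0.76
[[0.473, 0.078], [0.793, 0.051], [0.763, -0.274], [0.444, -0.236]]
cover_knob 0.96
[[0.558, 0.057], [0.671, 0.047], [0.657, -0.089], [0.544, -0.077]]
cover_knob 0.94
[[0.35, -0.101], [0.408, -0.191], [0.303, -0.256], [0.247, -0.166]]
cover_knob 0.88
[[0.199, 0.39], [0.306, 0.327], [0.25, 0.235], [0.144, 0.299]]
```

```bash
ls -la pics
```

```text
total 1356
drwxr-xr-x 2 agent agent   4096 Dec  7 02:12 .
drwxr-xr-x 3 agent agent   4096 Dec  7 02:11 ..
-rw-r--r-- 1 agent agent 371847 Dec  7 02:11 scene0.png
-rw-r--r-- 1 agent agent 424874 Dec  7 02:12 scene_crop.png
-rw-r--r-- 1 agent agent 327381 Dec  7 02:11 top0.png
-rw-r--r-- 1 agent agent 250173 Dec  7 02:12 top_crop.png
```

View pics/top_crop.png

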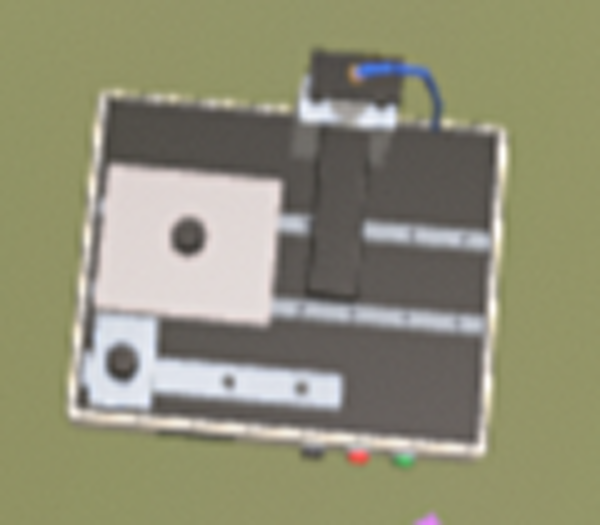

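View pics/scene_crop.png

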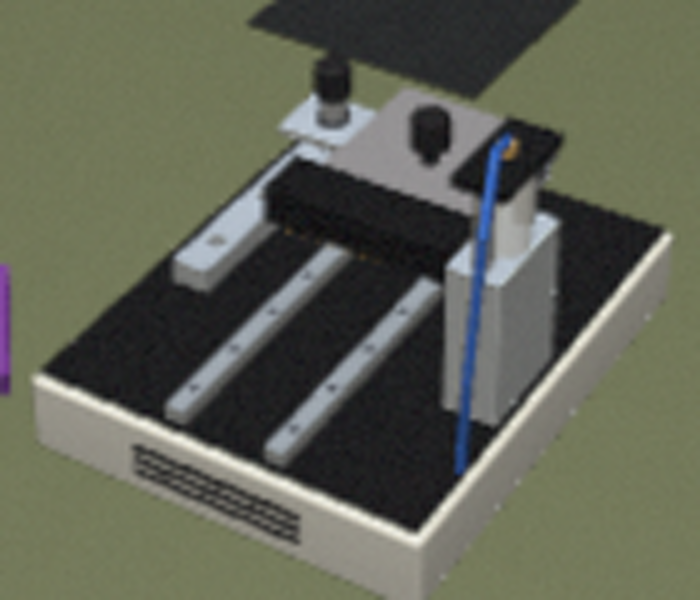

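```bash
python3 - <<'E'
from h import *
t=cams.snapshot("top");s=cams.snapshot("scene")
print("cover",tri(t,(317.6,167.2),s,(351,206)))
print("plg",tri(t,(304.4,192.4),s,(331.4,195.4)), onz(t,(304.4,192.4),.13))
print("h1",onz(t,(325.6,196.2),.076),"h2",onz(t,(340.2,197.6),.076), onz(s,(265+217/5,180+240/5),.076))
print("coverT",onz(t,(317.6,167.2),.145))
# fixture top corners from crop
C=[onz(t,(280+a/5,120+b/5),.06)[:2] for a,b in((103,95),(505,130),(483,452),(72,415))]
print(np.round(C,3),"ctr",np.mean(C,0))
C=np.array(C); y=(C[0]-C[1]); print("yaw",np.degrees(np.arctan2(-y[0],y[1])))
# mat corners
m=t["frame"][180:250,190:265]; 
g=cv2.resize(m,None,fx=8,fy=8,interpolation=2); cv2.imwrite("pics/mat.png",g[:,:,::-1])
dark=(t["frame"].max(2)<55).astype(np.uint8); n,l,st,ce=cv2.connectedComponentsWithStats(dark)
k=l[214,227]; c=cv2.findContours((l==k).astype(np.uint8),0,2)[0][0]; print(st[k])
b=cv2.boxPoints(cv2.minAreaRect(c)); w=np.array([onz(t,x,.004)[:2] for x in b]); print(np.round(w,3),w.mean(0))
w=np.array([onz(t,x[0],.004)[:2] for x in c],np.float32); print(cv2.minAreaRect(w), onz(t,ce[k],.004))
E
```

```text
cover (array([ 0.60901435, -0.01684486,  0.13216436]), np.float64(6.271434139878062e-05))
plg (array([0.51906062, 0.03321148, 0.11671658]), np.float64(0.000945319359135565)) [0.51615065 0.03282043 0.13      ]
h1 [ 0.51056123 -0.04606251  0.076     ] h2 [ 0.50437238 -0.10083245  0.076     ] [ 0.50693063 -0.10349594  0.076     ]
coverT [ 0.60583564 -0.01654772  0.145     ]
[[ 0.741  0.046]
 [ 0.708 -0.266]
 [ 0.456 -0.238]
 [ 0.489  0.072]] ctr [ 0.59848667 -0.09679132]
yaw -5.95850152308817
[     0      0    640    400 251682]
[[-0.245 -1.079]
 [-0.245 -1.079]
 [-0.245 -1.079]
 [-0.245 -1.079]] [-0.24506792 -1.07895624]
((-0.24506790935993195, -1.078956127166748), (0.0, 0.0), 0.0) [ 0.51364565 -0.02462631  0.004     ]
```

```bash
python3 - <<'E'
from h import *
t=cams.snapshot("top")
print(t["frame"][214,227],t["frame"][230,180])
g=np.full((400,640),2,np.uint8); 
d=(t["frame"].astype(int).max(2)<62).astype(np.uint8); d[:,:185]=0;d[:,270:]=0;d[:178]=0;d[252:]=0
n,l,st,ce=cv2.connectedComponentsWithStats(d); k=1+np.argmax(st[1:,4]); print(st[k])
c=max(cv2.findContours((l==k).astype(np.uint8),0,1)[0],key=cv2.contourArea)
w=np.array([onz(t,x[0],.004)[:2] for x in c],np.float32); print(cv2.minAreaRect(w), onz(t,ce[k],.004))
E
```

```text
[58 60 52] [139 143  95]
[ 197  187   61   54 2328]
((0.4605681896209717, 0.3368854820728302), (0.21155765652656555, 0.18956898152828217), 82.90774536132812) [0.4630745  0.34296776 0.004     ]
```

View pics/mat.png

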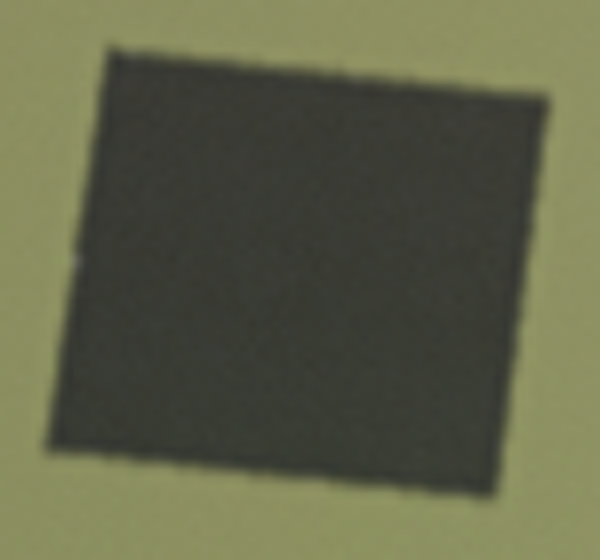

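play_rows(
  motion=[-3.5,-2.8,0,-0.02,0,-7,-5.6,0,-0.04,0,-10.5,-8.4,0,-0.06,0,-14,-11.2,0,-0.08,0,-17.5,-14,0,-0.1,0,-21,-16.8,0,-0.12,0,-24.5,-19.6,0,-0.14,0,-28,-22.4,0,-0.16,0,-31.5,-25.2,0,-0.18,0,-35,-28,0,-0.19,0],
)

```text
clock: 2.0
eef_pos: [0.436, 0.2268, 0.2486]
orientation: [[-0.995, 0.104, 0.0], [0.104, 0.995, 0.0], [-0.0, 0.0, -1.0]]
contact_force: [0.6, 0.7, -0.6]
opening: 0.0852
```

play_rows(
  motion=[-3,-3.4,0,0,0,-6,-6.8,0,0,0,-9,-10.2,0,0,0,-12,-13.6,0,0,0,-15,-17,0,0,0,-18,-20.4,0,0,0,-19.7,-22.5,0,0,0,-19.7,-22.5,0,0,0],
)

```text
clock: 2.8
eef_pos: [0.6098, -0.0216, 0.2483]
orientation: [[-0.994, 0.109, 0.001], [0.109, 0.994, -0.001], [-0.001, -0.001, -1.0]]
contact_force: [-0.7, 1.3, -0.1]
opening: 0.0859
```

```bash
python3 - <<'E'
from h import *
o=readout.get_obs(); p=cams.snapshot("wrist"); w=wristcam(p,o)
print(o["clock"],o["eef_pos"],np.round(p["mount"],3).tolist())
for k,z in(("cover_knob",.145),("plunger_knob",.13)):
    for r in trace(k,w if False else p)[:3]:
        print(k,r["conf"],r["position"],onz(w,r["position"],z))
for X in((.609,-.0168,.145),(.609,-.0168,.121),(.519,.0332,.13)): print(proj(w,X))
cv2.imwrite("pics/w1.png",p["frame"][:,:,::-1])
E
```

```text
2.8 [ 0.6097879  -0.0216163   0.24825322] [[0.001, -0.956, -0.292, 0.074], [1.0, 0.001, 0.001, -0.0], [-0.001, -0.292, 0.956, -0.127], [0.0, 0.0, 0.0, 1.0]]
cover_knob 0.77 [324.3, 184.2] [ 0.59399726 -0.01725671  0.145     ]
plunger_knob 0.86 [386.7, 67.3] [0.52062853 0.0334274  0.13      ]
[327.10220769 204.21276679]
[326.54908715 195.05418188]
[386.24608446  64.78718912]
```

View pics/w1.png

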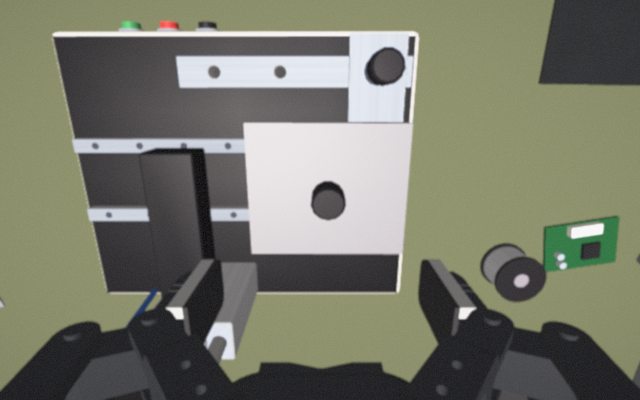

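play_rows(
  motion=[0.1,0.5,3.5,0,0,0.1,0.5,7,0,0,0.1,0.5,9.5,0,0,0.1,0.5,11,0,0,0.1,0.5,11.4,0,0,0.1,0.5,11.4,0,0],
  grip_force=40,
)

```text
clock: 3.55
eef_pos: [0.608, -0.0112, 0.1348]
orientation: [[-0.995, 0.103, 0.0], [0.103, 0.995, 0.001], [-0.0, 0.001, -1.0]]
contact_force: [-0.6, -0.1, 0.7]
opening: 0.0855
```

```bash
python3 - <<'E'
from h import *
o=readout.get_obs(); p=cams.snapshot("wrist"); w=wristcam(p,o)
print(o["clock"],o["eef_pos"],o["contact_force"])
for X in((.609,-.0165,.145),): print(proj(w,X))
cv2.imwrite("pics/w2.png",p["frame"][:,:,::-1])
E
```

```text
3.55 [ 0.60796406 -0.01121839  0.13483017] [-0.6451071  -0.09980802  0.6665338 ]
[307.62740096 296.62891197]
```

View pics/w2.png

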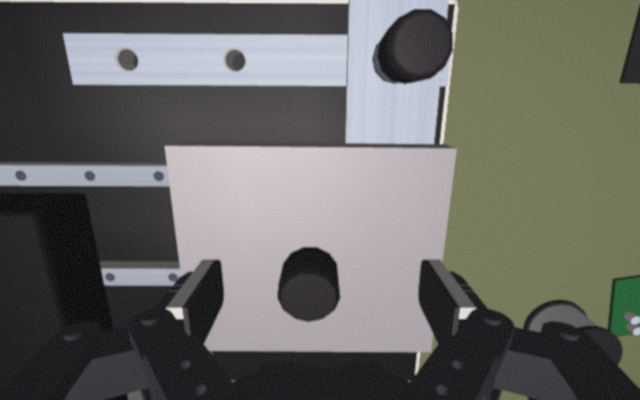

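play_rows(
  motion=[-0.1,-0.5,0,0,0,-0.1,-0.5,0,0,0,-0.1,-0.5,0,0,255,-0.1,-0.5,0,0,255,-0.1,-0.5,0,0,255,-0.1,-0.5,0,0,255,-0.1,-0.5,0,0,255,-0.1,-0.5,0,0,255],
)

```text
clock: 4.4
eef_pos: [0.6087, -0.0164, 0.1356]
orientation: [[-0.995, 0.103, 0.001], [0.103, 0.995, 0.001], [-0.001, 0.001, -1.0]]
contact_force: [-2.2, 0.6, 5.0]
opening: 0.0246
```

play_rows(
  motion=[0,0,-0.2,0,255,0,0,-0.5,0,255,0,0,-1,0,255,0,0,-1.5,0,255,0,0,-2,0,255,0,0,-3,0,255,0,0,-4,0,255,0,0,-5,0,255,0,0,-6,0,255,0,0,-6,0,255],
)

```text
clock: 5.4
eef_pos: [0.6094, -0.0165, 0.1973]
orientation: [[-0.995, 0.103, 0.004], [0.103, 0.995, 0.001], [-0.003, 0.002, -1.0]]
contact_force: [0.4, -0.5, -1.3]
opening: 0.0247
```

```bash
python3 - <<'E'
from h import *
o=readout.get_obs(); p=cams.snapshot("wrist"); s=cams.snapshot("scene")
print(o["clock"],o["eef_pos"],o["contact_force"],o["opening"])
a=p["frame"];b=cv2.resize(s["frame"][150:300,230:430],(533,400))
cv2.imwrite("pics/w3.png",cv2.resize(np.hstack([a,b]),(800,273))[:,:,::-1])
E
```

```text
5.4 [ 0.60935809 -0.01648915  0.19728156] [ 0.44472475 -0.53967036 -1.28281466] 0.024702991919493208
```

View pics/w3.png

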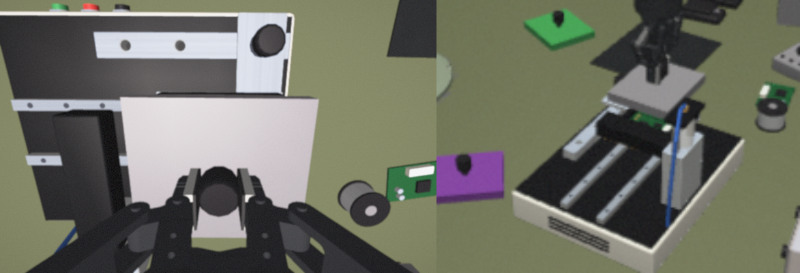

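play_rows(
  motion=[1,1.5,0,0,255,2.5,4.5,0,0,255,4.8,8.5,0,0,255,7,12.6,0,0,255,9.3,16.8,0,0,255,11.6,21,0,0,255,13.8,25.2,0,0,255,16,29,0,0,255,17.6,32,0,0,255,18.4,33.6,0,0,255],
)

```text
clock: 6.5
eef_pos: [0.4576, 0.3402, 0.1953]
orientation: [[-0.995, 0.099, 0.0], [0.099, 0.995, 0.002], [-0.0, 0.002, -1.0]]
contact_force: [0.7, -0.7, -2.6]
opening: 0.0243
```

play_rows(
  motion=[0,0,2,0,255,0,0,5,0,255,0,0,8,0,255,0,0,10,0,255,0,0,11,0,255,0,0,11,0,255],
)

```text
clock: 7.1
eef_pos: [0.4566, 0.3402, 0.0842]
orientation: [[-0.995, 0.099, -0.002], [0.099, 0.995, 0.0], [0.002, -0.0, -1.0]]
contact_force: [0.5, 0.4, -1.0]
opening: 0.0247
```

```bash
python3 - <<'E'
from h import *
o=readout.get_obs(); t=cams.snapshot("top"); s=cams.snapshot("scene")
print(o["clock"],o["eef_pos"],o["contact_force"],o["opening"],np.round(o["orientation"],3).tolist())
a=cv2.resize(t["frame"][160:270,160:300],(509,400));b=cv2.resize(s["frame"][120:270,250:450],(533,400))
cv2.imwrite("pics/w4.png",cv2.resize(np.hstack([a,b]),(800,307))[:,:,::-1])
E
```

```text
7.1 [0.45659997 0.34019202 0.0841734 ] [ 0.45102324  0.39643835 -1.01576318] 0.02473310857553991 [[-0.995, 0.099, -0.002], [0.099, 0.995, 0.0], [0.002, -0.0, -1.0]]
```

View pics/w4.png

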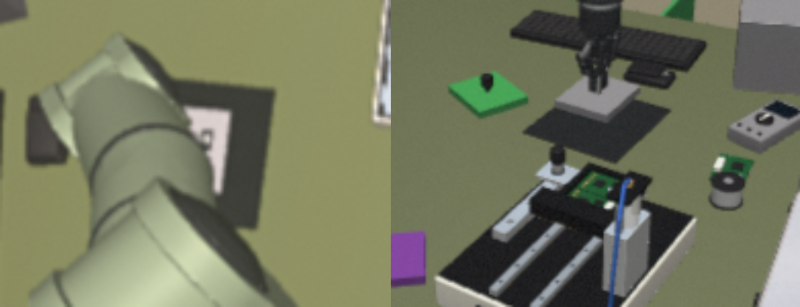

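play_rows(
  motion=[-0.5,-0.3,1,0,255,-0.5,-0.3,2,0,255,-0.5,-0.3,2.8,0,255,-0.5,-0.3,3.3,0,255,-0.5,-0.3,3.6,0,255,-0.5,-0.3,3.8,0,255,-0.5,-0.3,3.8,0,255],
)

```text
clock: 7.9
eef_pos: [0.4623, 0.3373, 0.0478]
orientation: [[-0.995, 0.099, 0.0], [0.099, 0.995, 0.002], [-0.0, 0.002, -1.0]]
contact_force: [-0.7, -0.5, -1.1]
opening: 0.0244
```

play_rows(
  motion=[0,0,0.1,0,255,0,0,0.2,0,255,0,0,0.2,0,255],
)

```text
clock: 8.2
eef_pos: [0.4623, 0.3373, 0.0459]
orientation: [[-0.995, 0.099, 0.001], [0.099, 0.995, 0.002], [-0.0, 0.002, -1.0]]
contact_force: [0.4, 0.8, -1.3]
opening: 0.0247
```

play_rows(
  motion=[0,0,0.1,0,255,0,0,0.1,0,255],
)

```text
clock: 8.4
eef_pos: [0.4622, 0.3373, 0.0448]
orientation: [[-0.995, 0.099, 0.0], [0.099, 0.995, 0.002], [-0.0, 0.002, -1.0]]
contact_force: [0.2, -0.1, -2.2]
opening: 0.0245
```

play_rows(
  motion=[0,0,0.1,0,255,0,0,0.1,0,255],
)

```text
clock: 8.6
eef_pos: [0.4623, 0.3374, 0.0445]
orientation: [[-0.995, 0.099, 0.001], [0.099, 0.995, 0.002], [-0.0, 0.002, -1.0]]
contact_force: [-4.4, -2.7, 14.8]
opening: 0.0246
```

play_rows(
  motion=[0,0,-0.05,0,255,0,0,-0.05,0,150,0,0,-0.05,0,100,0,0,-0.05,0,50,0,0,-0.05,0,0,0,0,-0.05,0,0],
)

```text
clock: 9.2
eef_pos: [0.4624, 0.3374, 0.045]
orientation: [[-0.995, 0.099, 0.001], [0.099, 0.995, 0.002], [-0.001, 0.002, -1.0]]
contact_force: [-0.2, -0.7, 0.9]
opening: 0.0855
```

play_rows(
  motion=[0,0,-1,0,0,0,0,-3,0,0,0,0,-7,0,0,0,0,-11,0,0,0,0,-15.5,0,0,0,0,-18,0,0,0,0,-18,0,0],
)

```text
clock: 9.9
eef_pos: [0.4634, 0.3378, 0.2294]
orientation: [[-0.995, 0.099, 0.005], [0.099, 0.995, 0.006], [-0.005, 0.007, -1.0]]
contact_force: [0.5, 0.7, -0.5]
opening: 0.0853
```

```bash
python3 - <<'E'
from h import *
o=readout.get_obs(); p=cams.snapshot("wrist"); w=wristcam(p,o); s=cams.snapshot("scene")
print(o["clock"],o["eef_pos"],o["contact_force"],o["opening"])
print(proj(w,(.4623,.3374,.054)),proj(w,(.461,.337,.004)))
for r in trace("cover_knob",p)[:2]:print(r["conf"],r["position"])
for r in trace("mat",p)[:2]:print(r["conf"],r["position"])
a=p["frame"];b=cv2.resize(s["frame"][120:270,250:450],(533,400))
cv2.imwrite("pics/w5.png",cv2.resize(np.hstack([a,b]),(800,273))[:,:,::-1])
cv2.imwrite("pics/w5f.png",a[:,:,::-1])
E
```

```text
9.9 [0.4634126  0.33780201 0.22937897] [ 0.46561257  0.71719781 -0.51263686] 0.0852653505982586
[318.54804204 180.34423354] [317.97204876 168.12642107]
0.87 [317.1, 166.4]
0.45 [308.4, 3.9]
0.82 [312.9, 115.1]
```

View pics/w5.png

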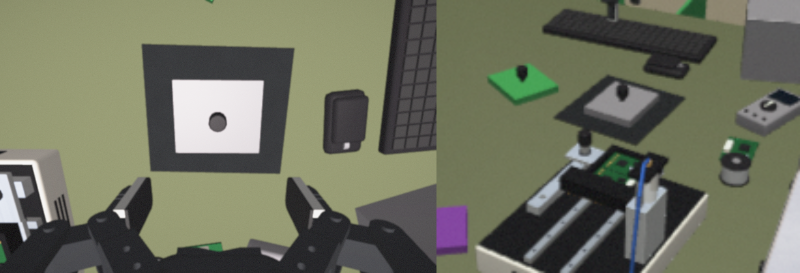

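```bash
python3 - <<'E'
from h import *
o=readout.get_obs(); p=cams.snapshot("wrist"); w=wristcam(p,o)
f=800/1173
for a,b in((143,44),(294,48),(280,173),(150,170),):print("mat",onz(w,(a/f,b/f),.004)[:2])
M=np.mean([onz(w,(a/f,b/f),.004)[:2] for a,b in((143,44),(294,48),(280,173),(150,170))],0)
C=np.mean([onz(w,(a/f,b/f),.020)[:2] for a,b in((173,80),(264,81),(261,153),(176,154))],0)
print(M,C,o["clock"])
E
```

```text
mat [0.34594481 0.24113961]
mat [0.37215959 0.45381021]
mat [0.56604592 0.43007634]
mat [0.53912159 0.2148943 ]
[0.45581798 0.33498011] [0.46029497 0.33715657] 10.1
```

play_rows(
  motion=[-1,-3.5,0,0,0,-2.2,-7.5,0,0,0,-3.4,-11.5,0,0,0,-4.6,-16,0,0,0,-5.8,-20,0,0,0,-7,-24.5,0,0,0,-8,-28,0,0,0,-8.6,-29.7,0,0,0,-8.6,-29.7,0,0,0,-8.6,-29.7,0,0,0],
)

```text
clock: 11.15
eef_pos: [0.5177, 0.0328, 0.2232]
orientation: [[-0.995, 0.099, -0.002], [0.099, 0.995, 0.001], [0.002, 0.001, -1.0]]
contact_force: [-0.3, -0.8, 0.4]
opening: 0.0854
```

```bash
python3 - <<'E'
from h import *
o=readout.get_obs(); p=cams.snapshot("wrist"); w=wristcam(p,o)
print(o["clock"],o["eef_pos"],o["contact_force"],o["opening"])
print(proj(w,(.5195,.0333,.130)),proj(w,(.5195,.0333,.104)))
for r in trace("plunger_knob",p)[:2]:print(r["conf"],r["position"],onz(w,r["position"],.12))
cv2.imwrite("pics/w6.png",p["frame"][:,:,::-1])
E
```

```text
11.15 [0.51773453 0.03276103 0.22315739] [-0.25393529 -0.77140444  0.40798105] 0.08540831351953138
[321.32414691 213.0796423 ] [321.19763757 202.13180439]
0.76 [322.5, 209.3] [0.52011695 0.0341329  0.12      ]
0.28 [545.8, 111.5] [0.46661801 0.1887105  0.12      ]
```

View pics/w6.png

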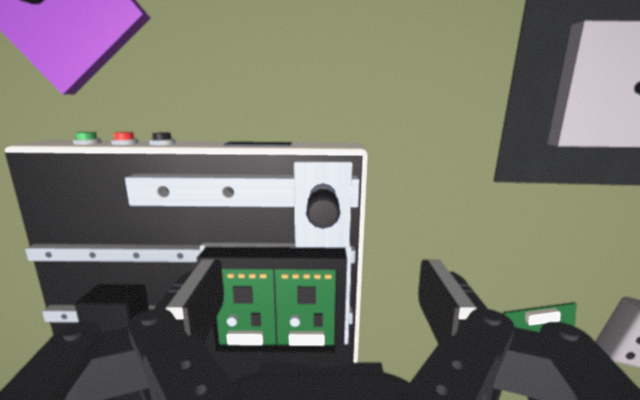

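play_rows(
  motion=[-0.2,0.1,3.5,0,0,-0.2,0.1,7,0,0,-0.2,0.1,9.5,0,0,-0.2,0.1,10.5,0,0,-0.2,0.1,10.6,0,0,-0.2,0.1,10.6,0,0],
)

```text
clock: 11.85
eef_pos: [0.5201, 0.035, 0.1181]
orientation: [[-0.995, 0.097, -0.001], [0.097, 0.995, 0.001], [0.001, 0.001, -1.0]]
contact_force: [0.1, -0.5, 0.7]
opening: 0.0858
```

```bash
python3 - <<'E'
from h import *
o=readout.get_obs(); p=cams.snapshot("wrist"); w=wristcam(p,o)
print(o["clock"],o["eef_pos"],o["contact_force"],o["opening"])
print(proj(w,(.520,.0337,.130)),proj(w,(.520,.0337,.104)))
cv2.imwrite("pics/w7.png",p["frame"][:,:,::-1])
E
```

```text
11.85 [0.52011261 0.03498445 0.11814041] [ 0.125131   -0.52479291  0.67862635] 0.08582348318100566
[317.25966129 295.56681758] [317.66983533 264.37472494]
```

View pics/w7.png

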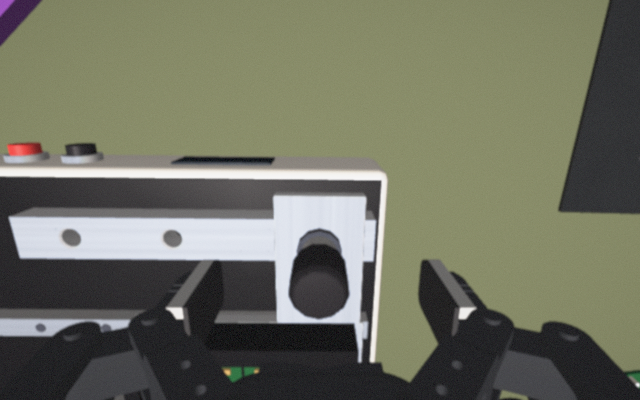

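play_rows(
  motion=[0.2,-0.1,0,0,0,0.2,-0.1,0,0,80,0.2,-0.1,0,0,140,0.2,-0.1,0,0,255,0.2,-0.1,0,0,255,0.2,-0.1,0,0,255,0.2,-0.1,0,0,255,0.2,-0.1,0,0,255],
  grip_force=60,
)

```text
clock: 12.7
eef_pos: [0.5183, 0.0341, 0.1187]
orientation: [[-0.995, 0.097, 0.0], [0.097, 0.995, 0.002], [-0.0, 0.002, -1.0]]
contact_force: [-2.3, -0.5, 8.1]
opening: 0.0228
```

play_rows(
  motion=[0,0,-0.3,0,255,0,0,-0.6,0,255,0,0,-0.9,0,255,0,0,-1.2,0,255,0,0,-1.25,0,255,0,0,-1.25,0,255],
)

```text
clock: 13.3
eef_pos: [0.5182, 0.0341, 0.1312]
orientation: [[-0.995, 0.097, 0.0], [0.097, 0.995, 0.002], [-0.0, 0.002, -1.0]]
contact_force: [1.6, -0.6, -8.9]
opening: 0.0228
```

```bash
python3 - <<'E'
from h import *
o=readout.get_obs(); p=cams.snapshot("wrist"); s=cams.snapshot("scene")
print(o["clock"],o["eef_pos"],o["contact_force"],o["opening"])
a=p["frame"];b=cv2.resize(s["frame"][150:270,270:430],(533,400))
cv2.imwrite("pics/w8.png",cv2.resize(np.hstack([a,b]),(800,273))[:,:,::-1])
E
```

```text
13.3 [0.51820531 0.03411662 0.13121826] [ 1.62050033 -0.62231965 -8.88997303] 0.022807571258683438
```

View pics/w8.png

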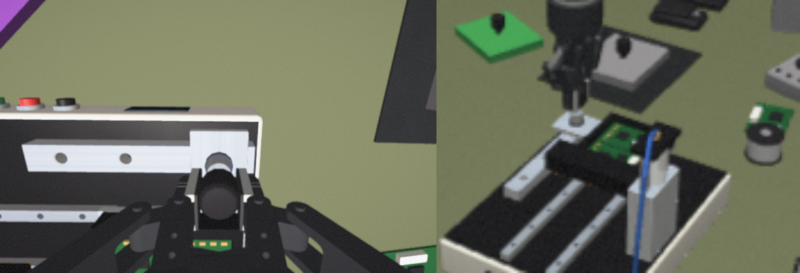

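play_rows(
  motion=[0,-0.5,0,0,255,0,-1.5,0,0,255,0,-2.5,0,0,255,0,-3.5,0,0,255,0,-4.5,0,0,255,0,-5.5,0,0,255,0,-6.5,0,0,255,0,-7.3,0,0,255,0.1,-7.8,0,0,255,0.1,-8,0,0,255],
)

```text
clock: 14.4
eef_pos: [0.5096, -0.0461, 0.1311]
orientation: [[-0.995, 0.098, 0.001], [0.098, 0.995, 0.001], [-0.001, 0.002, -1.0]]
contact_force: [-0.3, 0.7, -7.9]
opening: 0.0231
```

```bash
python3 - <<'E'
from h import *
o=readout.get_obs(); p=cams.snapshot("wrist"); s=cams.snapshot("scene")
print(o["clock"],o["eef_pos"],o["contact_force"],o["opening"], np.linalg.norm(np.array(o["eef_pos"])[:2]-[.5182,.0341]))
a=p["frame"];b=cv2.resize(s["frame"][150:270,270:430],(533,400))
cv2.imwrite("pics/w9.png",cv2.resize(np.hstack([a,b]),(800,273))[:,:,::-1])
E
```

```text
14.4 [ 0.50957209 -0.04607841  0.13109556] [-0.31920731  0.66233334 -7.90290708] 0.023062662909639264 0.08064129774681739
```

View pics/w9.png

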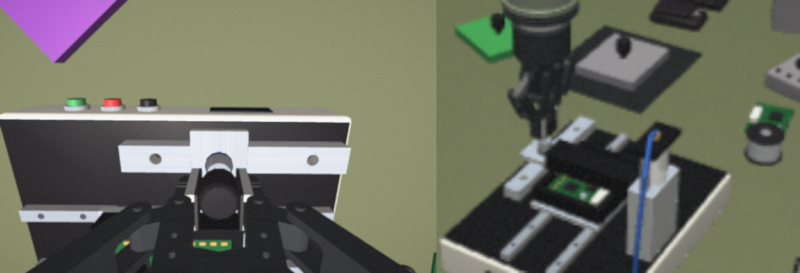

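play_rows(
  motion=[0,0.06,0,0,255,0,0.06,0.3,0,255,0,0.06,0.6,0,255,0,0.06,0.6,0,255],
)

```text
clock: 14.9
eef_pos: [0.5097, -0.0451, 0.1247]
orientation: [[-0.995, 0.097, 0.0], [0.097, 0.995, 0.001], [-0.0, 0.001, -1.0]]
contact_force: [-1.6, -0.4, -5.9]
opening: 0.0228
```

play_rows(
  motion=[0,0,0.2,0,255,0,0,0.4,0,255,0,0,0.55,0,255,0,0,0.6,0,255,0,0,0.6,0,255],
)

```text
clock: 15.4
eef_pos: [0.5097, -0.045, 0.1188]
orientation: [[-0.995, 0.097, 0.001], [0.097, 0.995, 0.001], [-0.0, 0.001, -1.0]]
contact_force: [-2.4, -0.4, -1.6]
opening: 0.0226
```

play_rows(
  motion=[0,0,0.05,0,255,0,0,0.05,0,255],
)

```text
clock: 15.6
eef_pos: [0.5098, -0.045, 0.1188]
orientation: [[-0.995, 0.097, 0.001], [0.097, 0.995, 0.001], [-0.001, 0.002, -1.0]]
contact_force: [-6.0, 0.2, 6.8]
opening: 0.0229
```

```bash
python3 - <<'E'
from h import *
o=readout.get_obs(); t=cams.snapshot("top"); s=cams.snapshot("scene")
print(o["clock"],o["eef_pos"],o["contact_force"],o["opening"])
cv2.imwrite("pics/f.png",np.vstack([cv2.resize(s["frame"][110:310,220:460],(600,500))])[:,:,::-1])
E
```

```text
15.6 [ 0.50981431 -0.04499939  0.11875007] [-6.04001595  0.15673641  6.84081478] 0.02289004532708897
```

View pics/f.png

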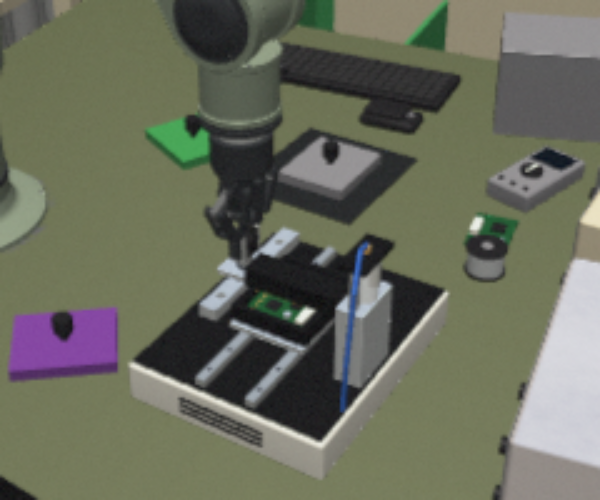

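The final picture shows the grey cover knob up on the mat, the carriage under the probe head, and the gripper holding the plunger knob. I'm handing the job in.

```bash
python3 -c "
from station import order,readout
print(order.job_done()); o=readout.get_obs(); print(o['clock'],o['eef_pos'],o['contact_force'],o['opening'])"
```

```text
the job is handed in; nothing more can be done
None
the job is handed in; nothing more can be done
```

The grey cover is off the nest and lying knob up in the middle of the mat, and the carriage is at the next hole with the pin home. I handed the job in at about 15.6 s, still holding the plunger knob.

- **Cover:** I lowered it until it touched the mat (about 15 N), then opened the jaws. The wrist picture put it about 5 mm from the mat's centre. An earlier top-view measurement of the mat put it within 2 mm; the two estimates disagree by about 5 mm.
- **Carriage and pin:** The plunger was pulled 12.5 mm and the carriage drawn 79.7 mm by the tool reading. That was 80.6 mm before I drew back about 1 mm to seat the pin. The pin went down without resting on the bar. It ended at 0.1188 m, against 0.1187 m at the start hole, and a further 0.5 mm push gave a hard stop at +6.8 N.
- **Not checked or unexplained:** I did not nudge the carriage sideways to prove it was locked. At the end the wrist also read about 6 N of sideways force along x. I could not read the state after the hand-in.
- **Rest of the bench:** The arm touched nothing else that I know of. In the last picture, which does not cover the screwdriver, bottle or parts tray, nothing looked disturbed.

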